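Pull the fuse carrier from the twin-gland block

TASK

Take the fuse carrier out of the fuse block (each stands on a small metal supply case) that has two cable glands on its front: swing that block's hinged cap up and well over to the back, pinch the carrier's two side catches together with the fingers and lift the carrier straight out. Finish while still holding it still and upright in the air by its pinched catches, with its lower end at least 5 cm above the top of the block and the cap left open. Leave the single-gland block, its cap and carrier, and the other things on the bench alone.

Things in the scene. Friction and masses are not known exactly. Their poses are not given: they have to be found in the camera images.
- twin_block: The wanted fuse block, fixed: grey housing 88x60x36 mm atop a metal supply case 114x90x120 mm; two round cable glands side by side, 20 mm across, 32 mm long on the housing's front (-x). Origin on the bench under the centre of the carrier's slot; x to the hinge side, y along the line of the catches, z up. Case top z = 120, housing top 156 mm; hinge posts at x = 38, y = +-25 reach z = 201.
- twin_hinge (a point): Middle of that block's cap hinge axis, at (38, 0, 196.5) mm in the block's frame; the axis runs along the block's y.
- twin_cap (a joint): Angle of that block's black cap: 0 = shut, level over the carrier, blocking its way up (starts 0 to 0.35), 1.57 = upright, 2.75 = stop, laid back behind. Stays where left (0.02 N m friction). A plate 40 mm wide (along y), 5 mm thick, reaching 60 mm from the hinge axis, then a tongue 12 mm wide, 8 mm thick, from 60 to 98 mm.
- twin_tongue (a point): Point to pinch on that cap's tongue (fingers close along the block's y): in its thickness, 86 mm from the hinge axis. Shut it is at (-48, 0, 196.5) mm in the block's frame; it travels on an arc up and over to the block's +x.
- twin_carrier: Loose fuse carrier (0.12 kg) in that block: white head 34x20x36 mm, plug 24 mm down. Origin: centre of the head's underside, 156 mm above the bench when seated; axes as the block's. At +y and -y a grey sprung catch with an upright tab 26 mm wide (x), 2 to 34 mm above the origin; 46 mm over both tabs at rest, 34 mm pinched. Barbs under the housing hold it until both are pinched.
- twin_catch_left (a joint): Travel of the wanted carrier's +y catch: 0 = out, 0.006 = pinched fully in (m). Spring, about 1 N at rest and 6 N when in; the barb clears the housing from about 0.003 if the carrier is centred.
- twin_catch_right (a joint): The same for its -y catch.
- single_block: The other fuse block, fixed: grey housing 88x60x36 mm atop a metal supply case 114x90x120 mm; a single round cable gland in the middle, 20 mm across, 32 mm long on the housing's front (-x). Origin on the bench under the centre of the carrier's slot; x to the hinge side, y along the line of the catches, z up. Case top z = 120, housing top 156 mm; hinge posts at x = 38, y = +-25 reach z = 201.
- single_hinge (a point): Middle of that block's cap hinge axis, at (38, 0, 196.5) mm in the block's frame; the axis runs along the block's y.
- single_cap (a joint): Angle of that block's black cap: 0 = shut, level over the carrier, blocking its way up (starts 0 to 0.35), 1.57 = upright, 2.75 = stop, laid back behind. Stays where left (0.02 N m friction). A plate 40 mm wide (along y), 5 mm thick, reaching 60 mm from the hinge axis, then a tongue 12 mm wide, 8 mm thick, from 60 to 98 mm.
- single_tongue (a point): Point to pinch on that cap's tongue (fingers close along the block's y): in its thickness, 86 mm from the hinge axis. Shut it is at (-48, 0, 196.5) mm in the block's frame; it travels on an arc up and over to the block's +x.
- single_carrier: Loose fuse carrier (0.12 kg) in that block: white head 34x20x36 mm, plug 24 mm down. Origin: centre of the head's underside, 156 mm above the bench when seated; axes as the block's. At +y and -y a grey sprung catch with an upright tab 26 mm wide (x), 2 to 34 mm above the origin; 46 mm over both tabs at rest, 34 mm pinched. Barbs under the housing hold it until both are pinched.
- pliers: Bystander: blue-handled pliers, 67x161x12 mm, lying loose; origin under the middle.
- usb: Bystander: usb stick, 18x53x8 mm, lying loose; origin under the middle.
- side_cover: Obstacle, fixed: a tall black sheet-metal computer side panel standing across the bench between the two blocks, about 445 mm wide (along y) and 430 mm high; origin under its middle, on the bench. Pass over it with the fingertips above 0.45 m.
- yellow_driver: Bystander: yellow-handled screwdriver, 27x170x31 mm, lying loose; origin under the middle.
Mind the look-alikes: they are no part of the job. What is shaped like the twin_carrier but orange or turquoise is not meant.

How it is judged:
On the way, in this order (a step that is already met when the one before it is completed fails the run):
1. the wanted block's cap is swung well back (past 1.75 rad) with the carrier still seated (value of joint twin_cap above 1.75 rad and z of twin_carrier in the frame of twin_block below 0.162 m), for 0.1 s.
2. both catches are pinched in by the fingers (over 3.5 mm each) while the carrier is still seated (value of joint each of twin_catch_left, twin_catch_right above 0.0035 m and z of twin_carrier in the frame of twin_block below 0.162 m), for 0.1 s.
At the end, for the whole second after the job is handed in: Ends holding the wanted carrier: catches in over 3.5 mm, finger force over 2 N, plug end 48 mm or more above the block, upright within 0.3 rad, under 3 cm/s, touching no block; cap past 1.6 rad; other carrier seated, other cap below 0.6 rad; bystanders within 40 mm (z of twin_carrier in the frame of twin_block above 0.228 m and angle between twin_carrier's own z axis and vertical below 0.3 rad and linear speed of twin_carrier below 0.03 m/s and value of joint each of twin_catch_left, twin_catch_right above 0.0035 m and contact force between the fingers and twin_carrier above 2 N and contact force between twin_carrier and twin_block below 0.1 N and contact force between twin_carrier and single_block below 0.1 N and value of joint twin_cap above 1.6 rad and z of single_carrier in the frame of single_block below 0.162 m and value of joint single_cap below 0.6 rad and distance of each of pliers, usb, yellow_driver from where it was at the start of the episode below 0.04 m); the arm keeps its last pose, push and grip.
It fails at once if the single-gland block's carrier is shifted (over 10 mm) or its cap opened (past 0.6 rad) (distance of single_carrier from where it was at the start of the episode above 0.01 m or value of joint single_cap above 0.6 rad).
It fails at once if a bystander is moved by more than 40 mm (distance of any of pliers, usb, yellow_driver from where it was at the start of the episode above 0.04 m).
It also fails if it takes over 64 s, if anything falls off the work surface, if the arm or the gripper's body presses on something with over 40 N, if the wrist force passes 120 N, or if a joint passes its speed limit or range.

ROBOT

A 6-joint arm with a two-finger parallel gripper is mounted at the origin on the work surface; the furniture and walls round the work are solid. World frame = base frame: x ahead of the robot, y to its left, z up, the work surface at z = 0. Lengths are in m, angles in rad, forces in N, time in s.
With the tool pointing down it reaches from about 0.3 to 0.775 m from the base axis. Payload 14.6 kg.
Tool frame: the origin (TCP) lies at the very end of the fingers, on their centre line; the grasp point (between the pads) lies 19 mm behind it; z points along the fingers, y is the line along which they close (so a half turn about z gives the same grasp; the last joint's range is limited). The gripper opens to 94 mm and grips with 3 to 60 N. Pads are 16 mm wide; open, the fingers measure 119 mm over their backs; the gripper's body (75 mm by 177 mm) begins 78 mm behind the grasp point.
Start: joints at [1.127, 0.3, 1.521, -0, 1.321, -0.067], TCP at [0.202, 0.511, 0.205] pointing down, gripper open.
Joint ranges: [-3.03, 3.03], [-0.79, 2.21], [0.23, 2.52], [-1.04, 4.18], [0, 3.07], [-2.55, 2.55]. Speed limits (rad/s): [2.22, 2.22, 2.57, 3.14, 3.14, 3.14].

INTERFACE

Orientations are given as [roll, pitch, yaw] about the fixed x, y, z axes, in that order (R = Rz(yaw) Ry(pitch) Rx(roll)).
In Python, from station import ctrl, cams gives the robot as it stands. The module is installed in compiled form; this text tells all that it offers.
- The arm moves only by the tool arm_command, never from a script. Its argument "plan" is a list that holds one entry, the list of rows, each a list of 7 numbers: the shift along the tool's x, y, z in normalised numbers (1 is 50 cm), then the turn, a rotation vector about the tool's x, y, z in shares of 2 pi rad (1.0 is 2 pi rad), then the closure, from -1 (fully open) to 1 (shut). A call has 1 to 12 rows; each row is the pose to reach, as a shift and turn from the pose commanded when the call began, along the tool's axes at that moment; what a row does not reach only later rows make up. A row lasts 1/10 s, in which the tool goes at most 50 mm and 8.59 degrees, less where a joint would pass 70% of its speed; a pose out of reach is approached as far as the arm can. Shift and turn numbers lie between -1 and 1, and a call with a number outside is refused. A call with a gripper value outside its range is refused whole. The fingers move at their own pace and stop on an object; "squeeze" is the grip in N (left out, the last holds). Time passes only in rows, so rows that repeat a pose let the fingers close. It gives the time, the measured TCP pose, the force, the opening and the grip force at its end, in the units of the state.
- ctrl.get_obs(): the state, without advancing time (a new reading comes with each control period).
- cams.camera(name): name is "side" or "top"; returns (picture, depth): 420x560x3 uint8, blue, green, red; 420x560 float32, m along the optical axis (not along the pixel's ray), 0 where there is no reading.
- cams.camera_info(name): a dict with "fx", "fy", "cx", "cy" (pixels), "world_to_cam" (4x4, takes a point from world to camera coordinates). Camera axes: x right, y down, z forward; pixel columns grow to the right and rows downward; lengths in m; the calibration is good to about 2 mm. A picture is of the moment at which its call begins. camera_info takes no time and is no camera call.
- ctrl.hand_in(): hands the job in; it is judged then, once.
The state is a dict: "time_s": time; "qpos": joint angles; "joint_vel": joint speeds; "tau": joint torques, N m; "ee_pos": TCP position; "eef_rot": TCP orientation; "force": force on the tool from outside, world axes, zero at the start; "moment": the same for the moment, N m; "grip_width": finger opening in m; "grip_force": force on a finger pad.
Only numpy, scipy, OpenCV 4.12 (cv2) and the standard library are available. Lean on these libraries where they do the work, as an engineer would, in place of code of your own. Each camera call takes 0.05 s, during which the arm holds its last target. There are 200 camera calls.

## Working session

There is one attempt and no reset: what is moved stays moved. The work goes in short steps, Python scripts to look and compute and a tool call to move; the robot and the scene stay as the last step left them, time stands still between calls to the robot, and variables do not carry over. Pictures are saved under pics/ and viewed, at most 10 in all, crops included, and the job is handed in when it is done.

Besides the shell and the picture viewer there is one more tool, called after "Call:" as a command line: name --argument value ..., lists and objects as JSON in quotes. arm_command: Moves the arm, as the interface text tells. Its arguments: {"type":"object","properties":{"plan":{"type":"array"},"squeeze":{"type":"number"}},"required":["plan"]}

```bash
mkdir -p pics; cat > h.py <<'E'
import numpy as np, cv2
from station import ctrl, cams
def grab(n):
    im,d=cams.camera(n); i=cams.camera_info(n); return im,d,i
def pts(d,i):
    h,w=d.shape; u,v=np.meshgrid(np.arange(w),np.arange(h))
    P=np.stack([(u-i['cx'])/i['fx']*d,(v-i['cy'])/i['fy']*d,d,np.ones_like(d)],-1)
    return (P@np.linalg.inv(i['world_to_cam']).T)[...,:3]
E
python3 - <<'E'
from h import *
for n in('side','top'):
    im,d,i=grab(n); cv2.imwrite(f'pics/{n}0.png',im); np.savez(f'{n}0.npz',im=im,d=d,P=pts(d,i))
    print(n,i, (d>0).mean())
o=ctrl.get_obs();print(o)
E
```

```text
side {'fx': 449.880597530468, 'fy': 449.880597530468, 'cx': 275.8616925934148, 'cy': 209.37506076771447, 'world_to_cam': array([[ 0.9930618 ,  0.11679081,  0.01371718, -0.44211985],
       [ 0.07775492, -0.56463749, -0.82166823,  0.1366784 ],
       [-0.08821806,  0.81703391, -0.56980098,  1.43376816],
       [ 0.        ,  0.        ,  0.        ,  1.        ]])} 0.8636437074829932
top {'fx': 475.1377792744701, 'fy': 475.1377792744701, 'cx': 277.59423357096483, 'cy': 202.55823213672952, 'world_to_cam': array([[ 0.0234151 , -0.99972349, -0.00216074,  0.10186647],
       [-0.99304776, -0.02300923, -0.11544139,  0.44443403],
       [ 0.11535975,  0.00484879, -0.99331194,  1.63061747],
       [ 0.        ,  0.        ,  0.        ,  1.        ]])} 0.996016156462585
{'time_s': 0.1, 'qpos': array([ 1.12740995e+00,  3.00428896e-01,  1.52151984e+00,  2.33726495e-06,
        1.32072042e+00, -6.66331967e-02]), 'joint_vel': array([-0.00108704,  0.00036191, -0.00162975, -0.00052711,  0.00035717,
       -0.00074032]), 'tau': array([ 1.66052650e-03, -5.32642329e+01, -3.53283691e+01,  7.10249855e-02,
        2.34128174e-02, -6.32627894e-05]), 'ee_pos': array([0.20226182, 0.51119839, 0.20493539]), 'eef_rot': array([-3.14051870e+00, -7.39360270e-05,  2.76483886e+00]), 'force': array([-0.40855895,  0.67906218,  0.16033561]), 'moment': array([-0.02207539,  0.03462222,  0.0607945 ]), 'grip_force': 0.0, 'grip_width': 0.09393416062875291}
```

View pics/side0.png

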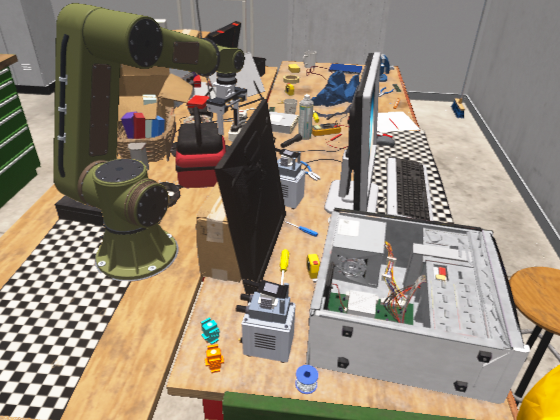

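View pics/top0.png

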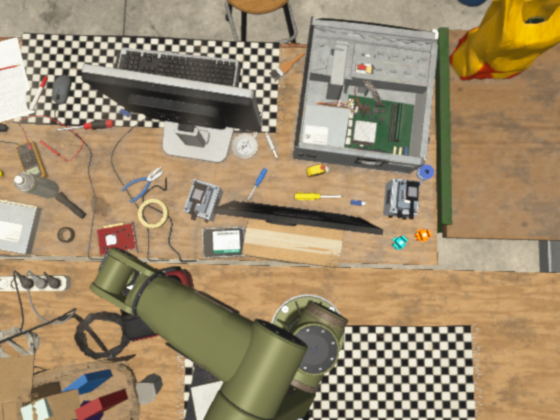

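```bash
python3 - <<'E'
from h import *
t=cv2.imread('pics/top0.png'); s=cv2.imread('pics/side0.png')
f=lambda a,u,v:cv2.resize(a[v-35:v+35,u-47:u+47],(395,295),interpolation=cv2.INTER_CUBIC)
cv2.imwrite('pics/c1.png',np.vstack([np.hstack([f(t,202,200),f(t,404,198)]),np.hstack([f(s,290,175),f(s,268,318)])]))
P=np.load('top0.npz')['P']
for u,v in[(202,200),(404,198),(300,218),(225,210),(380,231),(145,184),(320,196),(357,203),(260,180)]: print(u,v,P[v,u].round(3))
E
```

```text
202 200 [0.426 0.349 0.188]
404 198 [ 0.451 -0.293  0.159]
300 218 [0.356 0.05  0.425]
225 210 [0.373 0.249 0.424]
380 231 [ 0.327 -0.16   0.426]
145 184 [ 0.501  0.586 -0.003]
320 196 [ 0.469 -0.036  0.022]
357 203 [ 0.449 -0.168  0.005]
260 180 [0.522 0.176 0.015]
```

View pics/c1.png

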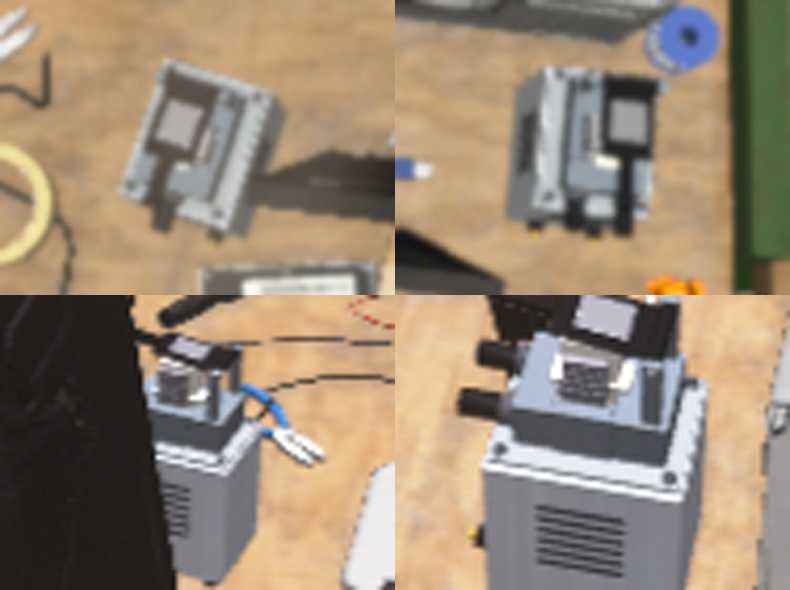

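Top view: left block at (202,200), right block at (404,198). In the enlarged side crop, the right one shows two black glands on its front and the left one, mostly hidden by the panel, shows none. The block at top (404,198), side (268,318) is therefore the twin. Orange (422,235) and turquoise (399,242) figures stand in front of it.

```bash
python3 - <<'E'
from h import *
A=[]
for n in('top','side'):
    P=np.load(n+'0.npz')['P'].reshape(-1,3); A.append(P)
    R=P[(abs(P[:,0]-.45)<.13)&(abs(P[:,1]+.3)<.12)]
    for lo,hi,nm in((.112,.128,'case'),(.150,.161,'hous'),(.19,.26,'cap')):
        Q=R[(R[:,2]>lo)&(R[:,2]<hi)]
        if nm=='hous': Q=Q[Q[:,0]<.52]
        if len(Q)<20: continue
        print(n,nm,len(Q),np.median(Q[:,2]).round(4),cv2.minAreaRect(Q[:,:2].astype(np.float32)*1000),Q.min(0).round(3),Q.max(0).round(3))
        if nm=='cap':
            c=Q-Q.mean(0); print(Q.mean(0),np.linalg.svd(c,full_matrices=False)[2][[0,2]].round(3))
P=A[0]
for x0 in(.5,.52,.54,.56,.6):
    for y0 in (-.37,-.3,-.22):
        Q=P[(abs(P[:,0]-x0)<.01)&(abs(P[:,1]-y0)<.02)]; print(x0,y0,Q[:,2].max().round(3) if len(Q) else None)
E
```

```text
top case 260 0.1231 ((490.6952819824219, -273.4210205078125), (159.06048583984375, 165.78343200683594), 85.36497497558594) [ 0.403 -0.354  0.113] [ 0.58  -0.201  0.128]
top hous 198 0.1555 ((446.3360595703125, -303.9246520996094), (62.54531478881836, 114.44145202636719), 83.73101043701172) [ 0.387 -0.333  0.15 ] [ 0.507 -0.272  0.161]
top cap 358 0.2043 ((490.31158447265625, -266.0958557128906), (161.23757934570312, 178.72772216796875), 89.08537292480469) [ 0.4   -0.348  0.19 ] [ 0.58  -0.187  0.224]
[ 0.47107346 -0.30304167  0.20436005] [[-0.976 -0.166  0.139]
 [-0.143  0.013 -0.99 ]]
side case 648 0.1233 ((490.3878479003906, -315.72760009765625), (177.79444885253906, 88.44308471679688), 0.8963657021522522) [ 0.402 -0.36   0.112] [ 0.58  -0.271  0.128]
side hous 443 0.1559 ((448.8136291503906, -309.5084228515625), (59.98923110961914, 116.78056335449219), 86.41000366210938) [ 0.39  -0.342  0.15 ] [ 0.509 -0.278  0.161]
side cap 548 0.204 ((489.835205078125, -312.76220703125), (60.712581634521484, 179.9453582763672), 85.28656005859375) [ 0.4  -0.35  0.19] [ 0.577 -0.283  0.219]
[ 0.46363419 -0.31107565  0.20409317] [[ 0.981 -0.117 -0.154]
 [-0.145  0.08  -0.986]]
0.5 -0.37 0.121
0.5 -0.3 0.21
0.5 -0.22 0.008
0.52 -0.37 0.118
0.52 -0.3 0.132
0.52 -0.22 0.01
0.54 -0.37 0.045
0.54 -0.3 0.006
0.54 -0.22 0.011
0.56 -0.37 0.189
0.56 -0.3 0.189
0.56 -0.22 0.191
0.6 -0.37 0.192
0.6 -0.3 None
0.6 -0.22 0.196
```

```bash
python3 - <<'E'
from h import *
for n in('top','side'):
    P=np.load(n+'0.npz')['P'].reshape(-1,3)
    R=P[(P[:,0]<.54)&(P[:,0]>.34)&(abs(P[:,1]+.31)<.07)]
    for lo,hi,nm in((.119,.127,'case'),(.152,.160,'hous'),(.192,.26,'cap')):
        Q=R[(R[:,2]>lo)&(R[:,2]<hi)]
        print(n,nm,len(Q),np.median(Q[:,2]).round(4),cv2.minAreaRect(Q[:,:2].astype(np.float32)*1000),np.percentile(Q,[2,98],0).round(3))
        if nm=='cap':
            X=np.c_[Q[:,:2],np.ones(len(Q))]; r=X@np.linalg.lstsq(X,Q[:,2],rcond=None)[0]-Q[:,2]
            k=abs(r)<.004; print(np.linalg.lstsq(X[k],Q[k,2],rcond=None)[0].round(3),k.sum())
            # tongue profile: bins along x
            for x in np.arange(.36,.54,.01):
                S=Q[abs(Q[:,0]-x)<.005]
                if len(S): print(x.round(2),len(S),S[:,1].min().round(3),S[:,1].max().round(3),np.median(S[:,2]).round(3))
    Q=P[(P[:,0]<.45)&(P[:,0]>.34)&(abs(P[:,1]+.31)<.06)&(P[:,2]>.128)&(P[:,2]<.149)]
    print('gland',Q.min(0).round(3),Q.max(0).round(3))
E
```

```text
top case 169 0.1237 ((461.7149658203125, -305.0724792480469), (90.58204650878906, 113.3003921508789), 84.8772964477539) [[ 0.406 -0.345  0.12 ]
 [ 0.518 -0.257  0.127]]
top hous 150 0.1557 ((446.1671447753906, -304.05120849609375), (61.66099166870117, 114.79707336425781), 84.74801635742188) [[ 0.393 -0.332  0.152]
 [ 0.497 -0.274  0.16 ]]
top cap 329 0.2049 ((451.3451843261719, -305.7069396972656), (57.68013381958008, 102.14215850830078), 86.25723266601562) [[ 0.404 -0.332  0.195]
 [ 0.501 -0.283  0.218]]
[-0.167  0.014  0.287] 246
0.4 8 -0.305 -0.296 0.215
0.41 12 -0.308 -0.294 0.217
0.42 12 -0.307 -0.296 0.214
0.43 15 -0.309 -0.296 0.212
0.44 31 -0.326 -0.285 0.21
0.45 42 -0.326 -0.284 0.207
0.46 44 -0.327 -0.282 0.206
0.47 40 -0.326 -0.286 0.204
0.48 38 -0.327 -0.288 0.202
0.49 45 -0.337 -0.287 0.2
0.5 42 -0.337 -0.28 0.201
gland [ 0.385 -0.34   0.128] [ 0.448 -0.261  0.149]
side case 399 0.1245 ((461.6728820800781, -311.14569091796875), (86.94710540771484, 112.4516372680664), 84.46930694580078) [[ 0.406 -0.355  0.119]
 [ 0.518 -0.28   0.127]]
side hous 390 0.1561 ((448.84600830078125, -309.5104675292969), (59.98923110961914, 116.71566009521484), 86.41000366210938) [[ 0.419 -0.34   0.152]
 [ 0.506 -0.282  0.159]]
side cap 520 0.2045 ((451.3974609375, -308.3536071777344), (59.10136413574219, 102.5854263305664), 84.77397918701172) [[ 0.405 -0.338  0.196]
 [ 0.501 -0.287  0.216]]
[-0.154  0.02   0.282] 491
0.4 9 -0.31 -0.297 0.214
0.41 28 -0.311 -0.297 0.214
0.42 26 -0.311 -0.298 0.213
0.43 21 -0.311 -0.301 0.211
0.44 52 -0.327 -0.286 0.208
0.45 58 -0.328 -0.285 0.207
0.46 62 -0.328 -0.288 0.205
0.47 62 -0.33 -0.289 0.204
0.48 62 -0.33 -0.289 0.202
0.49 72 -0.342 -0.285 0.2
0.5 68 -0.341 -0.283 0.201
gland [ 0.385 -0.346  0.128] [ 0.448 -0.276  0.149]
```

Careful with the scale: shifts go in shares of 50 cm and turns go in shares of 2 pi rad. That gives: -300 mm / 500 = -0.6, -290 mm / 500 = -0.58, 1.68 rad / 6.2832 = 0.2674.

Call:
arm_command --plan '[[[0,0,-0.096,0,0,0.0223,-1],[0,0,-0.192,0,0,0.0446,-1],[0,0,-0.288,0,0,0.0668,-1],[0,0,-0.384,0,0,0.0891,-1],[0,0,-0.48,0,0,0.1114,-1],[0,0,-0.58,0,0,0.1337,-1],[-0.076,-0.05,-0.6,0,0,0.156,-1],[-0.152,-0.1,-0.6,0,0,0.1783,-1],[-0.228,-0.15,-0.6,0,0,0.2005,-1],[-0.304,-0.2,-0.6,0,0,0.2228,-1],[-0.38,-0.25,-0.6,0,0,0.2451,-1],[-0.456,-0.3,-0.6,0,0,0.2674,-1]]]'

```text
time_s: 1.3
ee_pos: [0.3598, 0.2864, 0.5053]
eef_rot: [-3.141, 0.0, 1.079]
force: [1.1, 0.7, 0.1]
grip_width: 0.094
grip_force: 0.0
```

```bash
cat >> h.py <<'E'
from scipy.spatial.transform import Rotation as Ro
O=np.array([.461,-.307,0]); YAW=-.089; RB=Ro.from_euler('z',YAW).as_matrix()
def goal(world,yaw=YAW,pitch=0.):
    "tool-frame shift mm and rotvec from measured pose; pitch tilts about block y"
    o=ctrl.get_obs(); R=Ro.from_euler('xyz',o['eef_rot'])
    T=Ro.from_euler('z',yaw)*Ro.from_euler('y',pitch)*Ro.from_euler('x',np.pi)
    return (R.inv().apply(np.array(world)-o['ee_pos'])*1000).round(1),(R.inv()*T).as_rotvec().round(3)
def blk(x,y,z): return O+RB@np.array([x,y,z])
def st():
    o=ctrl.get_obs(); p=o['ee_pos']; print('t',round(o['time_s'],2),'pos',p.round(4),'blk',(RB.T@(p-O)*1000).round(1),'rot',np.round(o['eef_rot'],3),'q',np.round(o['qpos'],2),'F',np.round(o['force'],1),'w',round(o['grip_width'],4),'g',round(o['grip_force'],1))
E
python3 - <<'E'
from h import *
st();print(goal([.415,-.302,.5]))
E
```

```text
t 1.3 pos [0.3598 0.2864 0.5053] blk [-153.6  582.   505.3] rot [-3.141  0.     1.079] q [0.59 0.07 1.11 0.   1.96 1.08] F [1.1 0.7 0.1] w 0.094 g 0.0
(array([-492.6,  326.4,    5.4]), array([0.   , 0.   , 1.168]))
```

In the tool's units: -492 mm / 500 = -0.984, 326 mm / 500 = 0.652, 1.168 rad / 6.2832 = 0.1859.

Call:
arm_command --plan '[[[-0.082,0.054,0,0,0,0.0159,-1],[-0.164,0.108,0,0,0,0.0318,-1],[-0.246,0.162,0,0,0,0.0477,-1],[-0.328,0.216,0,0,0,0.0637,-1],[-0.41,0.272,0,0,0,0.0796,-1],[-0.492,0.326,0,0,0,0.0955,-1],[-0.574,0.38,0,0,0,0.1114,-1],[-0.656,0.434,0,0,0,0.1273,-1],[-0.738,0.49,0,0,0,0.1432,-1],[-0.82,0.544,0,0,0,0.1592,-1],[-0.902,0.598,0,0,0,0.1751,-1],[-0.984,0.652,0,0,0,0.1859,-1]]]'

```text
time_s: 2.5
ee_pos: [0.4173, -0.3014, 0.5052]
eef_rot: [-3.141, 0.0, -0.087]
force: [0.7, 0.9, 0.1]
grip_width: 0.094
grip_force: 0.0
```

```bash
python3 - <<'E'
from h import *
st();h=blk(.038,0,.1965); t=h+RB@np.array([-.086*np.cos(.16),0,.086*np.sin(.16)]);print(t); print(goal(t+[0,0,-.016]))
E
```

```text
t 2.5 pos [ 0.4173 -0.3014  0.5052] blk [-44.1   1.7 505.2] rot [-3.141  0.    -0.087] q [-0.7   0.2   0.96  0.    1.98  0.96] F [0.7 0.9 0.1] w 0.094 g 0.0
[ 0.41428408 -0.30283127  0.21020137]
(array([ -2.8,   1.8, 311. ]), array([-0.   ,  0.   ,  0.002]))
```

In the tool's units: 310 mm / 500 = 0.62, 300 mm / 500 = 0.6.

Call:
arm_command --plan '[[[-0.002,0,0.096,0,0,0,-1],[-0.002,0,0.192,0,0,0,-1],[-0.004,0.002,0.288,0,0,0,-1],[-0.006,0.004,0.384,0,0,0,-0.5],[-0.006,0.004,0.48,0,0,0,-0.5],[-0.006,0.004,0.56,0,0,0,-0.5],[-0.006,0.004,0.6,0,0,0,-0.5],[-0.006,0.004,0.62,0,0,0,-0.5],[-0.006,0.004,0.62,0,0,0,0],[-0.006,0.004,0.62,0,0,0,1],[-0.006,0.004,0.62,0,0,0,1],[-0.006,0.004,0.62,0,0,0,1]]]' --squeeze 5

```text
time_s: 3.7
ee_pos: [0.4148, -0.3012, 0.1964]
eef_rot: [3.141, -0.001, -0.083]
force: [-0.3, 0.7, -0.3]
grip_width: 0.0415
grip_force: 0.0
```

Call:
arm_command --plan '[[[0,0,0,0,0,0,1],[0,0,0,0,0,0,1],[0,0,0,0,0,0,1]]]'

```text
time_s: 4.0
ee_pos: [0.4145, -0.301, 0.1956]
eef_rot: [3.141, -0.0, -0.083]
force: [-0.3, -0.3, 0.6]
grip_width: 0.0179
grip_force: 0.0
```

```bash
python3 - <<'E'
from h import *
st();im,d,i=grab('side');u=im[250:360,200:340];cv2.imwrite('pics/g1.png',cv2.resize(u,None,fx=5,fy=5,interpolation=2))
E
```

```text
t 4.0 pos [ 0.4145 -0.301   0.1956] blk [-46.9   1.8 195.6] rot [ 3.141 -0.    -0.083] q [-0.7   0.22  1.64 -0.    1.28  0.95] F [-0.3 -0.3  0.6] w 0.0179 g 0.0
```

View pics/g1.png

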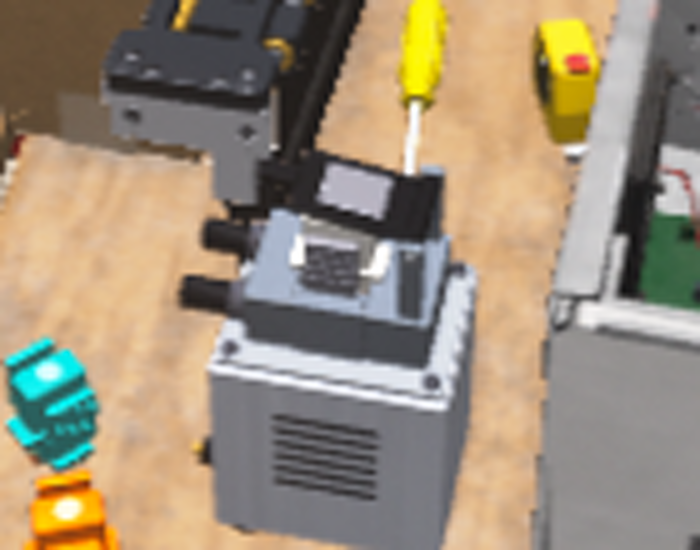

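Call:
arm_command --plan '[[[0,0,0,0,0,0,1],[0,0,0,0,0,0,1],[0,0,0,0,0,0,1],[0,0,0,0,0,0,1]]]'

```text
time_s: 4.45
ee_pos: [0.4144, -0.3017, 0.1956]
eef_rot: [3.14, -0.0, -0.084]
force: [-0.3, -5.1, -0.9]
grip_width: 0.0121
grip_force: 5.0
```

Call:
arm_command --plan '[[[0.008,0,-0.032,0,0,0,1],[0.024,0,-0.062,0,0,0,1],[0.044,0,-0.09,0,0,0,1],[0.07,0,-0.112,0,0,0,1],[0.1,0,-0.13,0,0,0,1],[0.132,0,-0.14,0,0,0,1],[0.166,0,-0.144,0,0,0,1],[0.2,0,-0.142,0,0,0,1],[0.234,0,-0.132,0,0,0,1],[0.264,0,-0.116,0,0,0,1],[0.284,0,-0.1,0,0,0,1],[0.284,0,-0.1,0,0,0,1]]]'

```text
time_s: 5.65
ee_pos: [0.5569, -0.314, 0.2447]
eef_rot: [3.14, -0.001, -0.083]
force: [-0.3, -7.7, 0.4]
grip_width: 0.012
grip_force: 5.0
```

```bash
python3 - <<'E'
from h import *
st();im,d,i=grab('side');u=im[230:340,220:360];cv2.imwrite('pics/g2.png',cv2.resize(u,None,fx=5,fy=5,interpolation=2))
E
```

```text
t 5.65 pos [ 0.5569 -0.314   0.2447] blk [ 96.1   1.6 244.7] rot [ 3.14e+00 -1.00e-03 -8.30e-02] q [-0.57  0.48  1.18 -0.    1.48  1.08] F [-0.3 -7.7  0.4] w 0.012 g 5.0
```

View pics/g2.png

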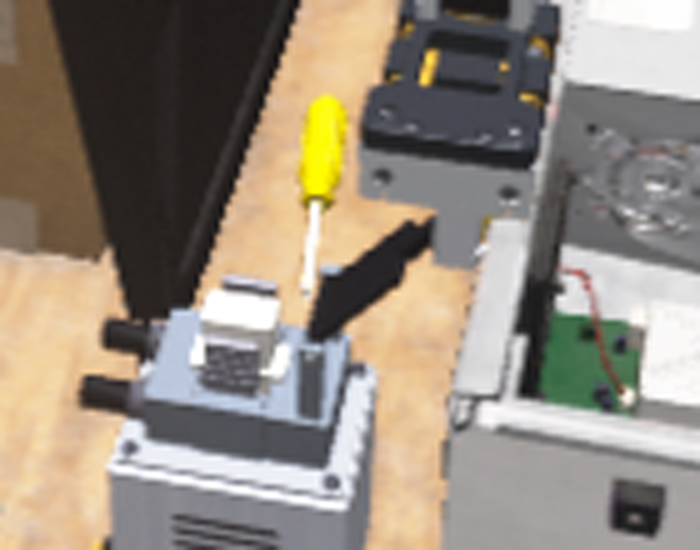

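Call:
arm_command --plan '[[[0,0,0,0,0,0,0.2],[0,0,0,0,0,0,-0.2],[0,0,0,0,0,0,-1],[0,0,-0.08,0,0,0,-1],[0,0,-0.18,0,0,0,-1],[0,0,-0.26,0,0,0,-1],[0,0,-0.26,0,0,0,-1]]]'

```text
time_s: 6.4
ee_pos: [0.5564, -0.3129, 0.3819]
eef_rot: [3.137, -0.008, -0.083]
force: [0.2, -0.2, 0.9]
grip_width: 0.0645
grip_force: 0.0
```

```bash
python3 - <<'E'
from h import *
st()
out=[]
for n in('top','side'):
    im,d,i=grab(n); P=pts(d,i).reshape(-1,3); np.savez(n+'1.npz',im=im,d=d,P=P)
    uv=(380,220) if n=='top' else (268,300)
    a=im[uv[1]-50:uv[1]+50,uv[0]-40:uv[0]+40] if n=='side' else im[150:250,360:440]
    out.append(cv2.resize(a,(400,500),interpolation=2))
    R=P[(P[:,0]<.54)&(P[:,0]>.34)&(abs(P[:,1]+.31)<.07)]
    for lo,hi,nm in((.186,.200,'head'),(.152,.160,'hous'),(.119,.127,'case')):
        Q=R[(R[:,2]>lo)&(R[:,2]<hi)]; 
        if nm=='head': Q=Q[(Q[:,0]<.485)]
        if len(Q)>5: print(n,nm,len(Q),np.median(Q[:,2]).round(4),cv2.minAreaRect(Q[:,:2].astype(np.float32)*1000),np.percentile(Q,[2,50,98],0).round(4))
    Q=R[(R[:,2]>.205)&(R[:,0]>.49)&(R[:,2]<.3)]
    if len(Q)>5: print('cap',len(Q),np.percentile(Q,[2,98],0).round(3),np.polyfit(Q[:,0],Q[:,2],1))
cv2.imwrite('pics/g3.png',np.hstack(out))
E
```

```text
t 6.4 pos [ 0.5564 -0.3129  0.3819] blk [ 95.6   2.6 381.9] rot [ 3.137 -0.008 -0.083] q [-0.57  0.46  0.91  0.    1.77  1.08] F [ 0.2 -0.2  0.9] w 0.0645 g 0.0
top case 11 0.122 ((509.27886962890625, -266.836669921875), (11.734151840209961, 20.470787048339844), 45.97340774536133) [[ 0.499  -0.2764  0.1196]
 [ 0.5103 -0.2693  0.122 ]
 [ 0.5202 -0.2643  0.1269]]
side head 185 0.1907 ((459.7046203613281, -308.3974914550781), (48.00404357910156, 34.317108154296875), 72.79157257080078) [[ 0.4435 -0.3312  0.1862]
 [ 0.4594 -0.3111  0.1907]
 [ 0.4749 -0.2855  0.1943]]
side hous 403 0.1561 ((451.3232727050781, -307.891845703125), (61.82790756225586, 111.19483184814453), 84.61305236816406) [[ 0.4187 -0.3408  0.1524]
 [ 0.4594 -0.3213  0.1561]
 [ 0.5065 -0.2804  0.1595]]
side case 410 0.1242 ((461.5647277832031, -311.5325927734375), (88.09278869628906, 113.11369323730469), 85.64568328857422) [[ 0.4061 -0.3552  0.1192]
 [ 0.4747 -0.3415  0.1242]
 [ 0.5183 -0.2793  0.1269]]
cap 201 [[ 0.501 -0.334  0.207]
 [ 0.538 -0.295  0.254]] [ 1.2604343  -0.42453125]
```

View pics/g3.png

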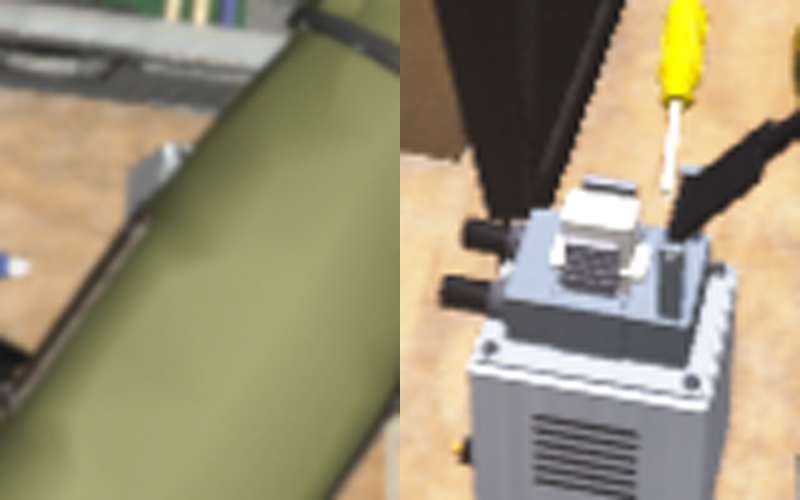

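```bash
python3 - <<'E'
from h import *
print(goal([.460,-.3083,.161]))
E
```

```text
(array([-96.3,   3.5, 214.7]), array([ 0.   , -0.001,  0.006]))
```

In the tool's units: 212 mm / 500 = 0.424, 130 mm / 500 = 0.26.

Call:
arm_command --plan '[[[-0.08,0.002,0,0,0,0,-1],[-0.16,0.004,0,0,0,0,-1],[-0.192,0.006,0,0,0,0,-1],[-0.192,0.006,0.08,0,0,0,-1],[-0.192,0.006,0.17,0,0,0,-1],[-0.192,0.006,0.26,0,0,0,-1],[-0.192,0.006,0.33,0,0,0,-1],[-0.192,0.006,0.38,0,0,0,-1],[-0.192,0.006,0.41,0,0,0,-1],[-0.192,0.006,0.424,0,0,0,-1],[-0.192,0.006,0.424,0,0,0,-1]]]'

```text
time_s: 7.6
ee_pos: [0.4595, -0.3073, 0.1621]
eef_rot: [-3.14, 0.002, -0.083]
force: [-0.1, 0.0, 0.3]
grip_width: 0.0941
grip_force: 0.0
```

```bash
python3 - <<'E'
from h import *
im,d,i=grab('side');st();print(goal([.460,-.3083,.161]));u=im[240:350,200:340];cv2.imwrite('pics/g4.png',cv2.resize(u,None,fx=5,fy=5,interpolation=2))
E
```

```text
t 7.65 pos [ 0.4599 -0.3076  0.1632] blk [ -1.1  -0.7 163.2] rot [-3.141e+00  1.000e-03 -8.300e-02] q [-0.66  0.35  1.56  0.    1.23  1.  ] F [-1.  -0.3 -0. ] w 0.0941 g 0.0
(array([0.2, 0.7, 2.2]), array([-0.001,  0.001,  0.006]))
```

View pics/g4.png

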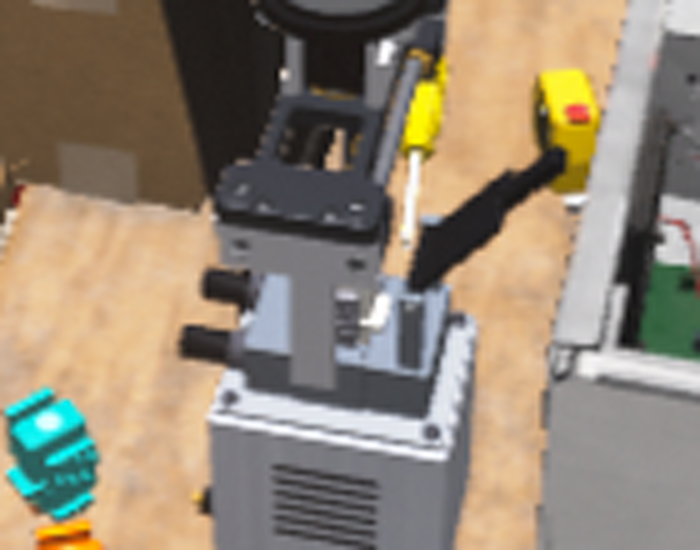

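The open fingers (left one at (315,330) in the crop) straddle the seated carrier's head at (350,315), and the cap is laid back at (490,215). I'll pinch now.

In the tool's units: 1 mm / 500 = 0.002, 0.5 mm / 500 = 0.001.

Call:
arm_command --plan '[[[0,0.001,0.002,0,0,0,0],[0,0.001,0.002,0,0,0,0],[0,0.001,0.002,0,0,0,0],[0,0.001,0.002,0,0,0,0],[0,0.001,0.002,0,0,0,0],[0,0.001,0.002,0,0,0,1],[0,0.001,0.002,0,0,0,1],[0,0.001,0.002,0,0,0,1],[0,0.001,0.002,0,0,0,1],[0,0.001,0.002,0,0,0,1],[0,0.001,0.002,0,0,0,1],[0,0.001,0.002,0,0,0,1]]]' --squeeze 25

```text
time_s: 8.85
ee_pos: [0.4601, -0.3083, 0.1626]
eef_rot: [3.142, -0.0, -0.083]
force: [-0.4, 3.4, 4.4]
grip_width: 0.0326
grip_force: 25.0
```

In the tool's units: -8 mm / 500 = -0.016, -3 mm / 500 = -0.006.

Call:
arm_command --plan '[[[0,0,0,0,0,0,1],[0,0,0,0,0,0,1],[0,0,0,0,0,0,1],[0,0,-0.006,0,0,0,1],[0,0,-0.016,0,0,0,1]]]'

```text
time_s: 9.35
ee_pos: [0.4597, -0.3083, 0.1701]
eef_rot: [-3.141, 0.001, -0.083]
force: [-0.2, 0.2, -1.4]
grip_width: 0.0328
grip_force: 25.0
```

In the tool's units: -115 mm / 500 = -0.23, -112 mm / 500 = -0.224.

Call:
arm_command --plan '[[[0,0,-0.024,0,0,0,1],[0,0,-0.05,0,0,0,1],[0,0,-0.08,0,0,0,1],[0,0,-0.12,0,0,0,1],[0,0,-0.16,0,0,0,1],[0,0,-0.2,0,0,0,1],[0,0,-0.224,0,0,0,1],[0,0,-0.23,0,0,0,1],[0,0,-0.23,0,0,0,1],[0,0,-0.23,0,0,0,1],[0,0,-0.23,0,0,0,1],[0,0,-0.23,0,0,0,1]]]'

```text
time_s: 10.55
ee_pos: [0.4599, -0.3082, 0.2849]
eef_rot: [-3.141, 0.001, -0.083]
force: [-0.5, 0.2, -0.4]
grip_width: 0.0326
grip_force: 25.0
```

```bash
python3 - <<'E'
from h import *
im,d,i=grab('side');st();u=im[210:350,200:340];cv2.imwrite('pics/g5.png',cv2.resize(u,(600,600),interpolation=2))
E
```

```text
t 10.6 pos [ 0.4599 -0.3083  0.285 ] blk [ -0.9  -1.4 285. ] rot [-3.141e+00  1.000e-03 -8.300e-02] q [-0.66  0.26  1.39 -0.    1.49  1.  ] F [-0.3  0.2 -0.7] w 0.0324 g 25.0
```

View pics/g5.png

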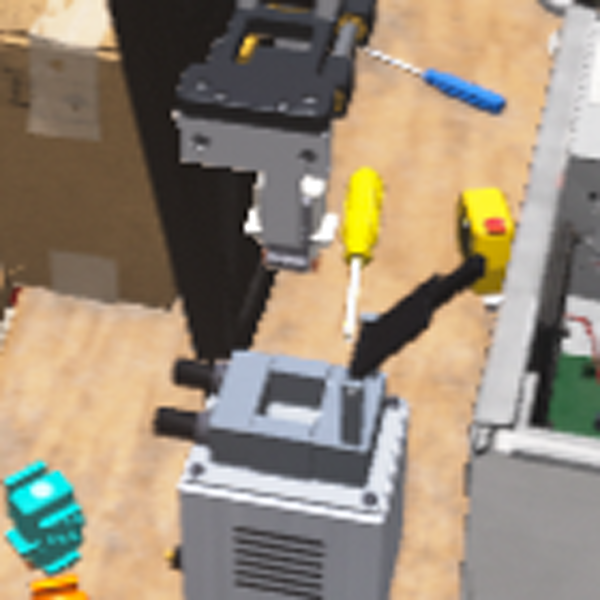

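The carrier is out: the slot is empty at (290,395), the carrier is held upright between the fingers at (290,220), and the cap is still open at (420,310). Handing in.

```bash
python3 -c "
from station import ctrl
print(ctrl.hand_in())"
```

```text
the job is handed in; nothing more can be done
None
```

I handed the job in at about 10.6 s with the twin-gland block's carrier held still and upright by its pinched catches (25 N grip), its lower end about 10 cm above the block, and the cap left open at about 2.2 rad. The hand-in gave no verdict.

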